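# Isolate the centrifuge supply and swing out the lockout hasp

### The arm

A 7-joint arm with a two-finger parallel gripper is mounted at the origin on a cart in front of the work surface, level with it; the furniture and walls round the work are solid. World frame = base frame: x ahead of the robot, y to its left, z up, the work surface at z = 0. Lengths are in m, angles in rad, forces in N, time in s.
With the tool pointing down it reaches from about 0.35 to 0.9 m from the base axis. Payload 8.1 kg.
Tool frame: the origin (TCP) lies at the very end of the fingers, on their centre line; the grasp point (between the pads) lies 19 mm behind it (grasp_offset is the distance from the TCP to the grasp point, in m); z points along the fingers, y is the line along which they close (so a half turn about z gives the same grasp; the last joint's range is limited). The gripper opens to 92 mm and grips with 3 to 60 N. Pads are 19 mm wide; open, the fingers measure 130 mm over their backs; the gripper's body (75 mm by 190 mm) begins 47 mm behind the grasp point.
Start: joints at [1.038, 0.434, 0.025, 1.573, -0.012, 1.134, -0.075], TCP at [0.26, -0.568, 0.227] pointing down, gripper open.
Joint ranges: [-2.62, 2.62], [-0.44, 2.09], [-1.27, 1.32], [0.08, 2.57], [-1.32, 4.46], [0.12, 2], [-2.74, 2.74]. Speed limits (rad/s): [2.22, 2.22, 3.01, 3.01, 3.14, 3.14, 3.14].

### API

Orientations are given as a rotation vector (axis times angle).
In Python, from cell import observe, get_image, camera_params, sign_off, silhouettes, grasp_offset gives the robot as it stands. The module is installed in compiled form; this text tells all that it offers.
- The arm moves only by the tool jog_arm, never from a script. Its argument "motion" is a list that holds one entry, the list of rows, each a list of 7 numbers: the shift along the tool's x, y, z in m, then the turn, a rotation vector about the tool's x, y, z in rad, then the closure, from -1 (fully open) to 1 (shut), so that 0 is half open. In form: [[[dx, dy, dz, wx, wy, wz, hand], ...]]. A call has 1 to 10 rows; each row is the pose to reach, as a shift and turn from the pose commanded when the call began, along the tool's axes at that moment; what a row does not reach only later rows make up. A row lasts 1/12 s, in which the tool goes at most 41.7 mm and 7.16 degrees, less where a joint would pass 70% of its speed; a pose out of reach is approached as far as the arm can. A call with a gripper value outside its range is refused whole. The fingers move at their own pace and stop on an object; "force" is the grip in N (left out, the last holds). Time passes only in rows, so rows that repeat a pose let the fingers close. It gives the time, the measured TCP pose, the force, the opening and the grip force at its end, in the units of the state.
- observe(): the state, without advancing time (a new reading comes with each control period).
- get_image(name): name is "scene" or "top" or "wrist"; returns the picture (384x512x3 uint8, red, green, blue); there is no depth.
- camera_params(name): a dict with "vertical_fov" (degrees; the focal length in pixels is half the picture's height over the tangent of half this angle, whatever the lens; pixels are square), "cx", "cy" (the principal point, pixels), "dist_coeffs" ([k1, k2, p1, p2, k3] as OpenCV has them; the pictures are not rectified), "T" (4x4, takes a point from camera to world coordinates). Camera axes: x right, y down, z forward; pixel columns grow to the right and rows downward; lengths in m; the calibration is good to about 2 mm. A picture is of the moment at which its call begins: read the wrist's pose just before it. camera_params takes no time and is no camera call; for the wrist camera it gives the pose at the moment of the call.
- sign_off(): hands the job in; it is judged then, once.
Trained networks look in the newest picture that a camera, given by its name, has taken for a name from the list of things; names that differ only in an ending like _2 or _b are one class to them, and where a whole thing is asked for, a point or a joint stands for the part that bears it (a point fixed in the world has none). Each returns a list of dicts, best first, with "p" (0 to 1); they miss things now and then, are a little off and sometimes report something else, mostly with a low value. They report only what shows in the picture. A call takes as long as a camera call.
- silhouettes(query, camera): "mask" (384x512 bool, what is visible of it) and "pixel" ([column, row] in pixels, amid what is visible of it).
The state is a dict: "clock": time; "joints": joint angles; "dq": joint speeds; "joint_efforts": joint torques, N m; "position": TCP position; "ee_rot": TCP orientation; "force": force on the tool from outside, world axes, zero at the start; "ft_torque": the same for the moment, N m; "width": opening from 0.0 (shut) to 1.0 (fully open); "gripper_force": force on a finger pad.
Only numpy, scipy, OpenCV 4.12 (cv2) and the standard library are available. Lean on these libraries where they do the work, as an engineer would, in place of code of your own. Each camera call takes 0.05 s, during which the arm holds its last target. There are 200 camera calls.

### The job

The mini centrifuge is due for service, so its supply must be made ready for a padlock. On the long grey isolator box, turn the black bar handle a quarter turn counter-clockwise (seen from above) fully to off, and only then swing the flat steel hasp fully out over the side of the box. Leave the round dial on the other grey box as it is.

Things in the scene. Friction and masses are not known exactly. Their poses are not given: they have to be found in the camera images.
- isolator: Grey switch box fixed to the table, 130 (x) x 200 (y) x 60 mm high, a bar handle and a flat steel hasp on top; the left or the right of two grey boxes. Origin: centre of its underside, at table height; z up, x away from the robot (turned up to 15 degrees), y left. Besides bar and post nothing on its top is higher than 68 mm.
- isolator_handle (a joint): Upright black bar, 72 mm long, 14 mm thick, 67 to 106 mm above the table (grip at about 92), turning on its middle about the vertical axis at x 0, y 45 mm in the isolator's frame. Value in rad, counter-clockwise from above: 0 = on, bar along the isolator's x; 1.57 = off, at a stop, bar along y. Starts at 0 to 0.15. Friction 0.15 N m, stays where left.
- isolator_hasp (a joint): Steel plate 85x22x4 mm on the isolator's top; vertical pivot at x 35, y -80 mm in its frame. 65 mm from the pivot an upright round post, 14 mm thick, top 103 mm above the table (pinch or push it at about 92). Value in rad, counter-clockwise from above: 0 = in, pointing to -x; 1.57 = out, at a stop, pointing to -y beyond the box. Starts at 0 to 0.15. Friction 0.06 N m, stays where left.
- regulator_dial (a joint): The round black dial, 44 mm across and 24 mm high, on top of the other grey box (110 x 120 x 60 mm), which has no bar handle and no hasp. Value: turn in rad. It is not part of the job and is to stay as it is.

How it is judged:
On the way, in this order (a step that is already met when the one before it is completed fails the run):
1. the bar handle is turned to off while the hasp still lies in (value of joint isolator_handle above 1.35 rad and value of joint isolator_hasp below 0.5 rad), for 0.2 s.
2. the hasp is swung out (value of joint isolator_hasp above 1.3 rad and value of joint isolator_handle above 1.35 rad), for 0.2 s.
At the end, for the whole second after the job is handed in: The handle stands at off (within 0.22 rad, about 12 degrees, of its stop) and the hasp is swung out (within 0.27 rad, about 15 degrees, of its stop), both at rest (all of step 2 and velocity of joint each of isolator_handle, isolator_hasp below 0.05 rad/s); the robot touches nothing.
It fails at once if the hasp is swung out while the handle is not at off (value of joint isolator_hasp above 0.5 rad and value of joint isolator_handle below 1.2 rad).
It fails at once if the round dial of the regulator is turned (value of joint regulator_dial above 0.4 rad or value of joint regulator_dial below -0.4 rad).
It also fails if it takes over 48 s, if anything falls off the work surface, if the arm or the gripper's body presses on something with over 40 N, if the wrist force passes 120 N, or if a joint passes its speed limit or range.

## Working session

There is one attempt and no reset: what is moved stays moved. The work goes in short steps, Python scripts to look and compute and a tool call to move; the robot and the scene stay as the last step left them, time stands still between calls to the robot, and variables do not carry over. Pictures are saved under pics/ and viewed, at most 10 in all, crops included, and the job is handed in when it is done.

Besides the shell and the picture viewer there is one more tool, called after "Call:" as name(argument=value, ...) on one line, values as JSON. jog_arm: Moves the arm, as the interface text tells. Its arguments: {"type":"object","properties":{"motion":{"type":"array"},"force":{"type":"number"}},"required":["motion"]}

```bash
mkdir -p pics; cat > h.py <<'E'
import numpy as np, cv2
from cell import *
def K(c):
    p=camera_params(c); f=192/np.tan(np.radians(p['vertical_fov'])/2)
    return np.array([[f,0,p['cx']],[0,f,p['cy']],[0,0,1]]),np.array(p['dist_coeffs'],float),np.array(p['T'])
def ray(c,px,k=None):
    k=k or K(c); u=cv2.undistortPoints(np.array(px,float).reshape(-1,1,2),k[0],k[1]).reshape(-1,2)
    d=np.c_[u,np.ones(len(u))]@k[2][:3,:3].T
    return k[2][:3,3],d
def atz(c,px,z,k=None):
    o,d=ray(c,px,k); return o+d*((z-o[2])/d[:,2])[:,None]
def proj(c,P,k=None):
    k=k or K(c); Ti=np.linalg.inv(k[2])
    return cv2.projectPoints(np.array(P,float).reshape(-1,1,3),cv2.Rodrigues(Ti[:3,:3])[0],Ti[:3,3],k[0],k[1])[0].reshape(-1,2)
def tri(c1,p1,c2,p2):
    o1,d1=ray(c1,p1);o2,d2=ray(c2,p2);A=np.c_[d1[0],-d2[0]]
    s=np.linalg.lstsq(A,o2-o1,rcond=None)[0];a=o1+s[0]*d1[0];b=o2+s[1]*d2[0];return (a+b)/2,np.linalg.norm(a-b)
E
python3 - <<'E'
from h import *
np.set_printoptions(precision=3,suppress=True)
s=observe();print(s)
for c in ['scene','top']:
    im=get_image(c)
    cv2.imwrite(f'pics/{c}0.png',im[:,:,::-1])
    k=K(c);print(c,k[0][0,0],k[1],k[2])
    for q in ['isolator','isolator_handle','isolator_hasp','regulator_dial']:
        for r in silhouettes(q,c)[:2]:
            m=r['mask'];ys,xs=np.nonzero(m);
            rect=cv2.minAreaRect(np.c_[xs,ys].astype(np.float32)) if len(xs) else 0
            print(c,q,round(r['p'],2),r['pixel'],m.sum(),rect, atz(c,r['pixel'],.09)[0])
E
```

```text
{'clock': 0.0, 'joints': array([ 1.038,  0.435,  0.025,  1.574, -0.012,  1.134, -0.075]), 'dq': array([ 0.001,  0.   ,  0.001,  0.001,  0.001, -0.001, -0.002]), 'joint_efforts': array([ -0.001, -66.786,   0.984, -31.445,  -0.061,   0.043,   0.   ]), 'position': array([ 0.26 , -0.568,  0.226]), 'ee_rot': array([-3.068, -0.67 ,  0.001]), 'force': array([-0.418,  0.673,  0.403]), 'ft_torque': array([-0.051, -0.005,  0.032]), 'gripper_force': 0.0, 'width': 1.0060072202243242}
scene 488.8807926737525 [-0.001  0.     0.     0.     0.   ] [[-0.794 -0.451  0.407  0.085]
 [-0.608  0.592 -0.529  0.455]
 [-0.003 -0.668 -0.744  0.832]
 [ 0.     0.     0.     1.   ]]
scene isolator 0.61 [299.2, 178.0] 4944 ((301.2461853027344, 174.06922912597656), (64.24998474121094, 98.35953521728516), 29.744882583618164) [ 0.437 -0.162  0.09 ]
scene isolator_handle 0.91 [293.8, 174.6] 631 ((293.4000549316406, 174.79998779296875), (36.04996109008789, 21.50348663330078), 18.43494987487793) [ 0.452 -0.164  0.09 ]
scene isolator_hasp 0.87 [317.0, 144.4] 294 ((315.5338439941406, 144.48158264160156), (16.024961471557617, 34.87582778930664), 88.02507019042969) [ 0.463 -0.272  0.09 ]
top 384.9797977831304 [-0.089  0.     0.     0.     0.   ] [[ 0.121 -0.973  0.198  0.328]
 [-0.993 -0.119  0.022 -0.083]
 [ 0.002 -0.199 -0.98   0.927]
 [ 0.     0.     0.     1.   ]]
top isolator 0.73 [317.1, 217.3] 4846 ((317.1142578125, 212.3993377685547), (60.074790954589844, 88.8517074584961), 87.27368927001953) [ 0.45 -0.21  0.09]
top isolator_handle 0.9 [300.0, 211.7] 304 ((299.0, 211.0), (32.0, 14.0), 90.0) [ 0.458 -0.172  0.09 ]
top isolator_hasp 0.9 [354.7, 211.3] 341 ((354.15386962890625, 209.2692413330078), (37.065948486328125, 12.355317115783691), 78.69007110595703) [ 0.473 -0.292  0.09 ]
top regulator_dial 0.83 [177.0, 190.8] 438 ((179.0, 191.0), (22.0, 22.0), 90.0) [0.471 0.104 0.09 ]
```

```bash
python3 - <<'E'
import cv2,numpy as np
a=cv2.imread('pics/top0.png')[140:290,150:420];b=cv2.imread('pics/scene0.png')[90:260,200:420]
a=cv2.resize(a,(540,300),interpolation=2);b=cv2.resize(b,(0,0),fx=1.7,fy=1.7,interpolation=2)
o=np.zeros((300+b.shape[0],540,3),np.uint8);o[:300]=a;o[300:,:b.shape[1]]=b
cv2.imwrite('pics/c0.png',o)
E
```

```text
(no output)
```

View pics/c0.png

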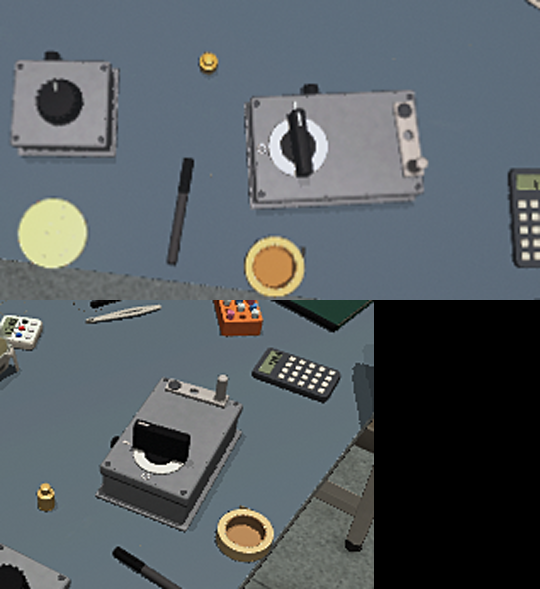

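```bash
cat > fit.py <<'E'
from h import *
from scipy.optimize import least_squares
# model fit: isolator x,y,yaw, handle angle, hasp angle to masks' hull/centroids in both cameras
def box(lx,ly,z0,z1,cx=0,cy=0):
    return np.array([[cx+a*lx/2,cy+b*ly/2,z] for a in(-1,1) for b in(-1,1) for z in(z0,z1)])
def rz(a): return np.array([[np.cos(a),-np.sin(a),0],[np.sin(a),np.cos(a),0],[0,0,1]])
def parts(p):
    x,y,w,h,g=p;T=lambda P:P@rz(w).T+[x,y,0]
    t=np.linspace(0,2*np.pi,16)[:-1]
    hd=T(box(.072,.014,.067,.106)@rz(h).T+[0,.045,0])
    post=np.array([[-.065+.007*np.cos(a),.007*np.sin(a),z] for a in t for z in(.064,.103)])
    pl=box(.085,.022,.064,.068,-.0315,0)
    return dict(isolator=[T(box(.13,.2,0,.06))],isolator_handle=[hd],isolator_hasp=[T(post@rz(g).T+[.035,-.08,0]),T(pl@rz(g).T+[.035,-.08,0])])
def ren(c,ps,k):
    m=np.zeros((384,512),np.uint8)
    for P in ps: cv2.fillConvexPoly(m,cv2.convexHull((proj(c,P,k)*16).round().astype(np.int32)),1,shift=4)
    return cv2.GaussianBlur(m.astype(np.float32),(0,0),1.5)
def fit(masks,p0,only=None):
    ks={c:K(c) for c,_ in masks}
    B={k:cv2.GaussianBlur(v.astype(np.float32),(0,0),1.5) for k,v in masks.items()}
    def f(p):
        P=parts(p);r=[]
        for (c,q),m in B.items():
            if q!='isolator': r.append((ren(c,P[q],ks[c])-m).ravel())
            else:
                pp=P['isolator']; allm=np.maximum.reduce([ren(c,P[n],ks[c]) for n in P])
                r.append(.5*(allm-m).ravel())
        return np.concatenate(r)
    s=least_squares(f,p0,diff_step=None,x_scale=[.01,.01,.1,.1,.1],jac=lambda p:np.array([(f(p+d)-f(p-d))/(2*np.abs(d).max()) for d in np.diag([.001,.001,.01,.02,.02])]).T)
    return s.x,s.cost
E
python3 - <<'E'
from fit import *
np.set_printoptions(precision=4,suppress=True)
M={}
for c in ['scene','top']:
    get_image(c)
    for q in ['isolator','isolator_handle','isolator_hasp']: M[c,q]=silhouettes(q,c)[0]['mask']
for sub in (['scene','top'],['top'],['scene']):
    m={k:v for k,v in M.items() if k[0] in sub}
    for w in(-.15,.15):
        p,c=fit(m,np.array([.45,-.215,w,.07,.07]));print(sub,p,c)
    if len(sub)==2: P=parts(p)
print('handle c',P['isolator_handle'][0].mean(0),'post',P['isolator_hasp'][0].mean(0))
print('tri handle',tri('scene',[silhouettes('isolator_handle','scene')[0]['pixel']],'top',[silhouettes('isolator_handle','top')[0]['pixel']]))
print('tri hasp',tri('scene',[silhouettes('isolator_hasp','scene')[0]['pixel']],'top',[silhouettes('isolator_hasp','top')[0]['pixel']]))
np.savez('m.npz',**{a+'|'+b:v for (a,b),v in M.items()})
E
```

```text
['scene', 'top'] [ 0.4642 -0.2145  0.1642  0.0439  0.0601] 111.14094
['scene', 'top'] [ 0.4637 -0.2148  0.1728  0.0421  0.0489] 109.49094
['top'] [ 0.465  -0.2143  0.1453  0.0357  0.0723] 53.635895
['top'] [ 0.4649 -0.2145  0.1695  0.0336  0.0638] 50.73328
['scene'] [ 0.4619 -0.2132  0.1695  0.0084  0.054 ] 55.789986
['scene'] [ 0.462  -0.2148  0.1803  0.0784  0.0318] 55.70072
handle c [ 0.456  -0.1704  0.0865] post [ 0.4485 -0.3019  0.0835]
tri handle (array([ 0.4597, -0.1683,  0.0915]), np.float64(0.004310387574399135))
tri hasp (array([ 0.4727, -0.2917,  0.0763]), np.float64(0.011225862074640948))
```

The crop shows the bar handle on its white disc at about top px (301,211). The hasp's post is at the box's near-right corner, about top px (360,222). The dial is on the other box at about px (179,191). The fit from both views puts the box at (0.464, -0.215) with yaw 0.17, the handle axis at (0.456, -0.170) and the post at (0.449, -0.302).

```bash
cat > d.py <<'E'
import sys
from h import *
from scipy.spatial.transform import Rotation as R
def delta(x,y,z,a):
    s=observe();r=R.from_rotvec(s['ee_rot'])
    t=R.from_matrix(np.array([[np.cos(a),np.sin(a),0],[np.sin(a),-np.cos(a),0],[0,0,-1]]))
    return (r.inv().apply(np.array([x,y,z])-s['position'])).round(4),((r.inv()*t).as_rotvec()).round(4)
if __name__=='__main__':
    s=observe();print(s['clock'],s['position'],s['ee_rot'],s['force'],s['width'],s['joints'].round(2))
    print(*delta(*map(float,sys.argv[1:])))
E
python3 d.py .456 -.170 .22 .21
```

```text
1.1 [ 0.260408   -0.56816942  0.22674714] [3.06933079e+00 6.69822060e-01 3.17726911e-05] [-0.41805711 -0.17279581 -0.33916761] 0.9965224107223475 [ 1.04  0.43  0.02  1.57 -0.01  1.13 -0.08]
[ 0.3437 -0.2805  0.0067] [ 0.     -0.      0.2197]
```

Call:
jog_arm(motion=[[[0.0344, -0.028, 0, 0, 0, 0.02, -1], [0.0688, -0.056, 0, 0, 0, 0.05, -1], [0.103, -0.084, 0, 0, 0, 0.07, -1], [0.1375, -0.112, 0, 0, 0, 0.1, -1], [0.172, -0.14, 0, 0, 0, 0.12, -1], [0.2063, -0.168, 0, 0, 0, 0.15, -1], [0.2407, -0.196, 0, 0, 0, 0.17, -1], [0.275, -0.224, 0, 0, 0, 0.19, -1], [0.309, -0.252, 0, 0, 0, 0.21, -1], [0.3437, -0.2805, 0.007, 0, 0, 0.22, -1]]])

```text
clock: 1.93
position: [0.4451, -0.1926, 0.2234]
ee_rot: [3.124, 0.327, 0.003]
force: [1.3, -0.4, -0.1]
width: 1.0
gripper_force: 0.0
```

```bash
python3 d.py .456 -.170 .22 .21; python3 - <<'E'
from fit import *
np.set_printoptions(precision=4,suppress=True)
c='wrist';im=get_image(c);P=parts([.464,-.2147,.17,.043,.055])
M={}
v=im[:,:,::-1].copy()
for q in ['isolator','isolator_handle','isolator_hasp']:
    r=silhouettes(q,c)
    if r: print(q,r[0]['p'],r[0]['pixel'],r[0]['mask'].sum());M[c,q]=r[0]['mask']
    for A in P[q]: cv2.polylines(v,[cv2.convexHull(proj(c,A).round().astype(np.int32))],1,(0,0,255))
print(K(c))
cv2.imwrite('pics/w0.png',v)
if len(M)==3: print(fit(M,np.array([.464,-.2147,.17,.043,.055])))
z=np.load('m.npz');M.update({tuple(k.split('|')):z[k] for k in z})
print(fit(M,np.array([.464,-.2147,.17,.043,.055])))
E
```

```text
1.9333 [ 0.44510907 -0.19264193  0.22343068] [3.12356978e+00 3.26706934e-01 2.89687889e-03] [ 1.2551005  -0.36814095 -0.12280087] 1.000258214063956 [ 0.42  0.22 -0.14  1.9   0.04  1.02 -1.1 ]
[ 0.0153 -0.0199  0.0034] [ 0.0012 -0.0017 -0.0016]
isolator 0.79 [285.0, 161.2] 18846
isolator_handle 0.85 [244.7, 166.1] 1624
isolator_hasp 0.8 [360.4, 170.8] 1658
(array([[291.3575,   0.    , 260.5691],
       [  0.    , 291.3575, 192.8071],
       [  0.    ,   0.    ,   1.    ]]), array([-0.0533,  0.    ,  0.    ,  0.    ,  0.    ]), array([[ 0.2111, -0.946 , -0.246 ,  0.5097],
       [-0.9775, -0.2041, -0.0538, -0.18  ],
       [ 0.0006,  0.2518, -0.9678,  0.3809],
       [ 0.    ,  0.    ,  0.    ,  1.    ]]))
(array([ 0.465 , -0.2173,  0.1717,  0.0898,  0.0477]), np.float32(411.49695))
(array([ 0.4648, -0.2167,  0.1714,  0.0947,  0.0563]), np.float32(548.9721))
```

View pics/w0.png

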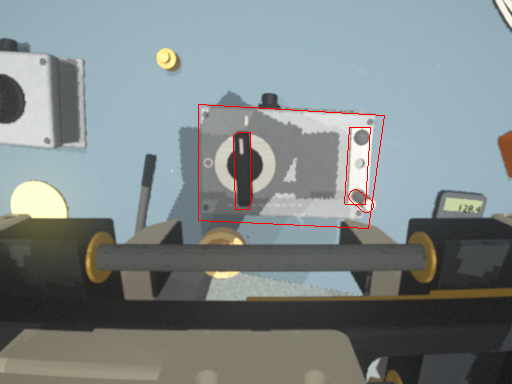

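The wrist view shows the handle at px (243,170) and the post at px (362,200). The model overlay matches both to about 2 mm. Next I go above the handle.

```bash
python3 d.py .457 -.1715 .12 .235
```

```text
2.1333 [ 0.44446723 -0.19344573  0.22250917] [ 3.12367770e+00  3.33962422e-01 -1.80856122e-04] [-0.22460411 -0.61378107 -0.47785411] 0.9980817576898431 [ 0.42  0.22 -0.14  1.9   0.04  1.02 -1.1 ]
[ 0.0169 -0.0188  0.1025] [ 0.0001  0.0001 -0.022 ]
```

Call:
jog_arm(motion=[[[0.0169, -0.0188, 0.0, 0, 0, -0.022, -1], [0.0169, -0.0188, 0.03, 0, 0, -0.022, -1], [0.0169, -0.0188, 0.06, 0, 0, -0.022, -1], [0.0169, -0.0188, 0.09, 0, 0, -0.022, -1], [0.0169, -0.0188, 0.1025, 0, 0, -0.022, -1], [0.0169, -0.0188, 0.1025, 0, 0, -0.022, -1], [0.0169, -0.0188, 0.1025, 0, 0, -0.022, -1]]])

```text
clock: 2.72
position: [0.456, -0.174, 0.1199]
ee_rot: [3.121, 0.36, -0.002]
force: [0.5, 0.0, -0.3]
width: 0.999
gripper_force: 0.0
```

```bash
python3 d.py .457 -.1715 .073 .235
```

```text
2.7167 [ 0.45595618 -0.17398814  0.11985551] [ 3.12091875e+00  3.59647103e-01 -2.27666521e-03] [ 0.53293241  0.0096878  -0.34709671] 0.9988029465989938 [ 0.37  0.35 -0.15  2.02  0.07  0.78 -1.16]
[ 0.0016 -0.0022  0.0469] [-0.0002  0.0014 -0.0055]
```

Call:
jog_arm(motion=[[[0.0016, -0.0022, 0.016, 0, 0, -0.005, -1], [0.0016, -0.0022, 0.032, 0, 0, -0.005, -1], [0.0016, -0.0022, 0.047, 0, 0, -0.005, -1], [0.0016, -0.0022, 0.047, 0, 0, -0.005, -1], [0.0016, -0.0022, 0.047, 0, 0, -0.005, 1], [0.0016, -0.0022, 0.047, 0, 0, -0.005, 1], [0.0016, -0.0022, 0.047, 0, 0, -0.005, 1], [0.0016, -0.0022, 0.047, 0, 0, -0.005, 1], [0.0016, -0.0022, 0.047, 0, 0, -0.005, 1], [0.0016, -0.0022, 0.047, 0, 0, -0.005, 1]]], force=35)

```text
clock: 3.55
position: [0.458, -0.1701, 0.0735]
ee_rot: [3.119, 0.371, 0.001]
force: [0.2, 0.4, -0.1]
width: 0.613
gripper_force: 0.0
```

```bash
python3 d.py .457 -.1715 .073 .235
```

```text
3.55 [ 0.45801345 -0.1701064   0.07347042] [3.11925252e+00 3.70898499e-01 1.11638173e-03] [ 0.24005754  0.3579891  -0.08195418] 0.6130522501976202 [ 0.36  0.42 -0.15  2.06  0.1   0.67 -1.18]
[-0.0013  0.0011  0.0005] [ 0.0004 -0.0007  0.0017]
```

Call:
jog_arm(motion=[[[0, 0, 0, 0, 0, 0, 1], [0, 0, 0, 0, 0, 0, 1], [0, 0, 0, 0, 0, 0, 1], [0, 0, 0, 0, 0, 0, 1], [0, 0, 0, 0, 0, 0, 1], [0, 0, 0, 0, 0, 0, 1], [0, 0, 0, 0, 0, 0, 1], [0, 0, 0, 0, 0, 0, 1], [0, 0, 0, 0, 0, 0, 1], [0, 0, 0, 0, 0, 0, 1]]])

```text
clock: 4.38
position: [0.4583, -0.172, 0.073]
ee_rot: [3.118, 0.368, 0.001]
force: [2.2, -6.9, -5.5]
width: 0.151
gripper_force: 35.0
```

Call:
jog_arm(motion=[[[0, 0, 0, 0, 0, -0.08, 1], [0, 0, 0, 0, 0, -0.16, 1], [0, 0, 0, 0, 0, -0.24, 1], [0, 0, 0, 0, 0, -0.32, 1], [0, 0, 0, 0, 0, -0.4, 1], [0, 0, 0, 0, 0, -0.48, 1], [0, 0, 0, 0, 0, -0.56, 1], [0, 0, 0, 0, 0, -0.64, 1], [0, 0, 0, 0, 0, -0.72, 1], [0, 0, 0, 0, 0, -0.8, 1]]])

```text
clock: 5.22
position: [0.4584, -0.1723, 0.073]
ee_rot: [2.725, 1.557, 0.0]
force: [3.4, -8.2, -6.2]
width: 0.154
gripper_force: 35.0
```

```bash
python3 d.py .457 -.1715 .073 1.741
```

```text
5.2167 [ 0.45842137 -0.17229266  0.07302372] [2.72538544e+00 1.55747723e+00 4.05714934e-04] [ 3.38121594 -8.23426781 -6.16785844] 0.15387774064357052 [ 0.52  0.44 -0.36  2.05  0.24  0.69 -0.52]
[-0.     -0.0016  0.    ] [ 0.0019  0.0018 -0.7026]
```

Call:
jog_arm(motion=[[[0, 0, 0, 0, 0, -0.09, 1], [0, 0, 0, 0, 0, -0.18, 1], [0, 0, 0, 0, 0, -0.27, 1], [0, 0, 0, 0, 0, -0.36, 1], [0, 0, 0, 0, 0, -0.45, 1], [0, 0, 0, 0, 0, -0.54, 1], [0, 0, 0, 0, 0, -0.63, 1], [0, 0, 0, 0, 0, -0.7, 1], [0, 0, 0, 0, 0, -0.74, 1], [0, 0, 0, 0, 0, -0.74, 1]]])

```text
clock: 6.05
position: [0.4587, -0.1722, 0.0731]
ee_rot: [1.981, 2.435, 0.0]
force: [3.4, -7.7, -4.3]
width: 0.153
gripper_force: 35.7
```

```bash
python3 d.py .457 -.1715 .073 1.741; python3 -c "
from h import *
print(observe()['ft_torque'])"
```

```text
6.05 [ 0.45872031 -0.17219199  0.07308963] [1.98068096e+00 2.43536897e+00 7.64274497e-05] [ 3.43640207 -7.69305827 -4.29450466] 0.1533000440848679 [ 0.67  0.48 -0.55  2.03  0.37  0.72  0.09]
[ 0.001  -0.0015  0.0001] [0.0016 0.0019 0.035 ]
[-1.45000293 -0.90884876 -0.80080058]
```

Call:
jog_arm(motion=[[[0, 0, 0, 0, 0, 0, 1], [0, 0, 0, 0, 0, 0, -1], [0, 0, 0, 0, 0, 0, -1], [0, 0, 0, 0, 0, 0, -1], [0, 0, 0, 0, 0, 0, -1], [0, 0, 0, 0, 0, 0, -1], [0, 0, -0.02, 0, 0, 0, -1], [0, 0, -0.05, 0, 0, 0, -1], [0, 0, -0.09, 0, 0, 0, -1], [0, 0, -0.12, 0, 0, 0, -1]]])

```text
clock: 6.88
position: [0.4579, -0.1694, 0.1952]
ee_rot: [1.98, 2.439, 0.001]
force: [1.2, -0.5, -0.1]
width: 0.755
gripper_force: 0.0
```

```bash
python3 d.py .449 -.303 .2 .226
```

```text
6.8833 [ 0.45787784 -0.16939077  0.19523264] [1.98004646e+00 2.43892612e+00 9.77845682e-04] [ 1.23460771 -0.5276163  -0.0515013 ] 0.7552311172644075 [ 0.75  0.32 -0.63  1.9   0.22  0.99  0.23]
[-0.1289 -0.0361 -0.0048] [ 2.0000e-04 -7.0000e-04  1.5517e+00]
```

Call:
jog_arm(motion=[[[-0.012, -0.004, 0, 0, 0, 0.11, -1], [-0.025, -0.007, 0, 0, 0, 0.22, -1], [-0.04, -0.011, 0, 0, 0, 0.33, -1], [-0.055, -0.015, 0, 0, 0, 0.44, -1], [-0.07, -0.02, 0, 0, 0, 0.55, -1], [-0.085, -0.024, 0, 0, 0, 0.66, -1], [-0.1, -0.028, 0, 0, 0, 0.77, -1], [-0.115, -0.032, 0, 0, 0, 0.88, -1], [-0.125, -0.035, 0, 0, 0, 0.99, -1], [-0.129, -0.036, 0, 0, 0, 1.1, -1]]])

```text
clock: 7.72
position: [0.4483, -0.3054, 0.1928]
ee_rot: [2.967, 1.032, -0.001]
force: [0.6, -0.2, 0.4]
width: 0.995
gripper_force: 0.0
```

```bash
python3 d.py .449 -.303 .2 .226; python3 - <<'E'
from fit import *
np.set_printoptions(precision=4,suppress=True)
M={};p0=np.array([.4645,-.216,.171,1.55,.055]);P=parts(p0)
for c in ['wrist','top']:
    im=get_image(c);v=im[:,:,::-1].copy()
    for q in ['isolator_handle','isolator_hasp']:
        r=silhouettes(q,c)
        if r: print(c,q,r[0]['p'],r[0]['pixel'],r[0]['mask'].sum());M[c,q]=r[0]['mask']
        for A in P[q]: cv2.polylines(v,[cv2.convexHull(proj(c,A).round().astype(np.int32))],1,(0,0,255))
    cv2.imwrite(f'pics/{c}1.png',v)
E
python3 -c "
import cv2,numpy as np
a=cv2.imread('pics/wrist1.png');b=cv2.resize(cv2.imread('pics/top1.png')[140:290,230:430],(288,216))
o=np.zeros((384,800,3),np.uint8);o[:,:512]=a;o[:216,512:]=b;cv2.imwrite('pics/c1.png',o)"
```

```text
7.7167 [ 0.44826481 -0.30541105  0.19277122] [ 2.96696488e+00  1.03199111e+00 -1.09444963e-03] [ 0.58475627 -0.15024778  0.42935617] 0.994513821878679 [ 0.75  0.36 -0.34  1.8   0.14  1.01 -0.54]
[ 0.0021 -0.0014 -0.0072] [2.000e-04 7.000e-04 4.435e-01]
wrist isolator_handle 0.56 [149.3, 89.3] 2529
wrist isolator_hasp 0.6 [273.5, 155.7] 1867
top isolator_handle 0.72 [299.6, 210.6] 405
top isolator_hasp 0.71 [354.2, 198.2] 144
```

View pics/c1.png

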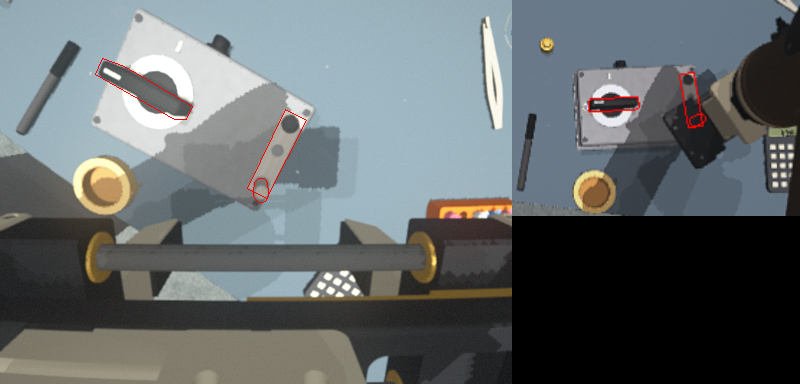

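The wrist view shows the bar lying along the box's y, px (100,65) to (190,115), so the handle is at off. The hasp still lies in, with its post at px (261,189), and the overlay matches. Next I go above the post.

Call:
jog_arm(motion=[[[0.002, -0.001, 0, 0, 0, 0.11, -1], [0.002, -0.001, 0, 0, 0, 0.22, -1], [0.002, -0.001, 0, 0, 0, 0.33, -1], [0.002, -0.001, 0.02, 0, 0, 0.44, -1], [0.002, -0.001, 0.04, 0, 0, 0.443, -1], [0.002, -0.001, 0.06, 0, 0, 0.443, -1], [0.002, -0.001, 0.07, 0, 0, 0.443, -1], [0.002, -0.001, 0.07, 0, 0, 0.443, -1]]])

```text
clock: 8.68
position: [0.4486, -0.3004, 0.121]
ee_rot: [-3.117, -0.369, 0.005]
force: [-0.1, 0.6, 0.5]
width: 1.0
gripper_force: 0.0
```

```bash
python3 d.py .449 -.303 .074 .226
```

```text
8.6833 [ 0.44858865 -0.30044928  0.12099797] [-3.11720059 -0.36947219  0.00477474] [-0.0649269   0.55941479  0.45725894] 0.9997998064081963 [ 0.67  0.43 -0.24  1.89  0.13  0.84 -0.97]
[-0.0001  0.0027  0.047 ] [-0.0029  0.0027  0.01  ]
```

Call:
jog_arm(motion=[[[0, 0.002, 0.016, 0, 0, 0.01, -0.2], [0, 0.002, 0.032, 0, 0, 0.01, 0], [0, 0.002, 0.047, 0, 0, 0.01, 1], [0, 0.002, 0.047, 0, 0, 0.01, 1], [0, 0.002, 0.047, 0, 0, 0.01, 1], [0, 0.002, 0.047, 0, 0, 0.01, 1], [0, 0.002, 0.047, 0, 0, 0.01, 1], [0, 0.002, 0.047, 0, 0, 0.01, 1], [0, 0.002, 0.047, 0, 0, 0.01, 1], [0, 0.002, 0.047, 0, 0, 0.01, 1]]], force=12)

```text
clock: 9.52
position: [0.4505, -0.3037, 0.0765]
ee_rot: [3.121, 0.351, 0.001]
force: [0.1, -0.7, -0.3]
width: 0.323
gripper_force: 0.0
```

Call:
jog_arm(motion=[[[0, 0, 0, 0, 0, 0, 1], [0, 0, 0, 0, 0, 0, 1], [0, 0, 0, 0, 0, 0, 1], [0, 0, 0, 0, 0, 0, 1], [0, 0, 0, 0, 0, 0, 1], [0, 0, 0, 0, 0, 0, 1]]])

```text
clock: 10.02
position: [0.4503, -0.3036, 0.0761]
ee_rot: [3.122, 0.351, -0.0]
force: [-0.6, -0.3, 1.5]
width: 0.152
gripper_force: 12.0
```

```bash
cat > arc.py <<'E'
# rows for following the hasp's arc in the tool's axes of this moment
import sys
from d import *
a1,n=float(sys.argv[1]),int(sys.argv[2])
s=observe();r=R.from_rotvec(s['ee_rot']);piv=np.array([.5126,-.2888]);v=s['position'][:2]-piv
print(s['position'],s['force'],s['width'],'radius',np.hypot(*v),'hasp',np.arctan2(-v[1],-v[0])-.171)
a0=np.arctan2(-v[1],-v[0])-.171; rad=.065
for a in np.linspace(a0,a1,n+1)[1:]:
    x=piv-rad*np.array([np.cos(a+.171),np.sin(a+.171)])
    print(r.inv().apply(np.r_[x-s['position'][:2],0]).round(4),(a0-a).round(3))
E
python3 arc.py .9 10
```

```text
[ 0.4502822  -0.30364264  0.07605476] [-0.58817978 -0.25871641  1.46225134] 0.1518639168436179 radius 0.06406100452934638 hasp 0.0628201755329012
[-0.0007  0.0054  0.    ] -0.084
[0.0001 0.0108 0.    ] -0.167
[0.0013 0.0161 0.    ] -0.251
[0.0029 0.0213 0.    ] -0.335
[0.0049 0.0264 0.    ] -0.419
[0.0074 0.0312 0.    ] -0.502
[0.0103 0.0358 0.    ] -0.586
[0.0135 0.0402 0.    ] -0.67
[0.0171 0.0443 0.    ] -0.753
[0.021  0.0481 0.    ] -0.837
```

Call:
jog_arm(motion=[[[-0.0003, 0.0054, 0, 0, 0, -0.084, 1], [0.0004, 0.0108, 0, 0, 0, -0.167, 1], [0.0016, 0.016, 0, 0, 0, -0.251, 1], [0.003, 0.0212, 0, 0, 0, -0.335, 1], [0.005, 0.0262, 0, 0, 0, -0.419, 1], [0.0075, 0.031, 0, 0, 0, -0.502, 1], [0.0104, 0.0356, 0, 0, 0, -0.586, 1], [0.0136, 0.04, 0, 0, 0, -0.67, 1], [0.0172, 0.044, 0, 0, 0, -0.753, 1], [0.021, 0.0478, 0, 0, 0, -0.837, 1]]])

```text
clock: 10.85
position: [0.4815, -0.3461, 0.0761]
ee_rot: [2.707, 1.594, -0.0]
force: [-1.0, -0.3, 1.1]
width: 0.147
gripper_force: 12.0
```

```bash
python3 arc.py 1.62 9
```

```text
[ 0.48145415 -0.3461005   0.07609308] [-1.03255106 -0.33732351  1.11338998] 0.14706379947812154 radius 0.06521818349607053 hasp 0.9019165008514092
[0.0005 0.0052 0.    ] -0.08
[0.0011 0.0103 0.    ] -0.16
[0.0022 0.0154 0.    ] -0.239
[0.0037 0.0204 0.    ] -0.319
[0.0055 0.0252 0.    ] -0.399
[0.0078 0.0299 0.    ] -0.479
[0.0104 0.0344 0.    ] -0.559
[0.0134 0.0386 0.    ] -0.638
[0.0166 0.0426 0.    ] -0.718
```

Call:
jog_arm(motion=[[[0.0005, 0.0052, 0, 0, 0, -0.08, 1], [0.0011, 0.0103, 0, 0, 0, -0.16, 1], [0.0022, 0.0154, 0, 0, 0, -0.24, 1], [0.0037, 0.0204, 0, 0, 0, -0.32, 1], [0.0055, 0.0252, 0, 0, 0, -0.4, 1], [0.0078, 0.03, 0, 0, 0, -0.48, 1], [0.0104, 0.0344, 0, 0, 0, -0.56, 1], [0.0134, 0.0386, 0, 0, 0, -0.64, 1], [0.0166, 0.0426, 0, 0, 0, -0.72, 1], [0.0166, 0.0426, 0, 0, 0, -0.72, 1]]])

```text
clock: 11.68
position: [0.5251, -0.3536, 0.0759]
ee_rot: [-1.971, -2.444, 0.005]
force: [-6.2, -3.7, 5.9]
width: 0.145
gripper_force: 12.0
```

```bash
python3 arc.py 1.65 1
```

```text
[ 0.52514106 -0.35359167  0.07585014] [-6.2398992  -3.65108317  5.86636731] 0.14481384640220177 radius 0.06599423146217362 hasp 1.5909917116674244
[ 0.001   0.0039 -0.    ] -0.059
```

Call:
jog_arm(motion=[[[0, 0, 0, 0, 0, 0, 1], [0, 0, 0, 0, 0, 0, 1], [0, 0, 0, 0, 0, 0, -1], [0, 0, 0, 0, 0, 0, -1], [0, 0, 0, 0, 0, 0, -1], [0, 0, 0, 0, 0, 0, -1], [0, 0, 0, 0, 0, 0, -1], [0, 0, -0.02, 0, 0, 0, -1], [0, 0, -0.06, 0, 0, 0, -1], [0, 0, -0.1, 0, 0, 0, -1]]])

```text
clock: 12.52
position: [0.5256, -0.3511, 0.1757]
ee_rot: [-1.973, -2.44, -0.0]
force: [1.4, -1.3, 1.3]
width: 0.68
gripper_force: 0.0
```

Call:
jog_arm(motion=[[[-0.02, 0, -0.02, 0, 0, 0, -1], [-0.05, 0, -0.04, 0, 0, 0, -1], [-0.08, 0, -0.05, 0, 0, 0, -1], [-0.1, 0, -0.05, 0, 0, 0, -1], [-0.1, 0, -0.05, 0, 0, 0, -1], [-0.1, 0, -0.05, 0, 0, 0, -1]]])

```text
clock: 13.02
position: [0.5472, -0.4504, 0.2253]
ee_rot: [-1.978, -2.44, -0.0]
force: [0.6, 1.2, -0.8]
width: 0.996
gripper_force: 0.0
```

```bash
python3 - <<'E'
from fit import *
np.set_printoptions(precision=3,suppress=True)
p0=np.array([.4645,-.216,.171,1.57,1.57]);P=parts(p0);o=np.zeros((384,800,3),np.uint8)
for c in ['wrist','scene']:
    im=get_image(c);v=im[:,:,::-1].copy();M={}
    for q in ['isolator_handle','isolator_hasp']:
        r=silhouettes(q,c)
        if r: print(c,q,r[0]['p'],r[0]['pixel']);M[c,q]=r[0]['mask']
        for A in P[q]: cv2.polylines(v,[cv2.convexHull(proj(c,A).round().astype(np.int32))],1,(0,0,255))
    if c=='wrist': o[:,:512]=v
    else: o[:216,512:]=cv2.resize(v[90:252,210:426],(288,216))
    if len(M)==2: print(c,fit(M,p0))
cv2.imwrite('pics/c2.png',o);s=observe();print(s['position'],s['force'],s['dq'],s['clock'])
E
```

```text
wrist isolator_hasp 0.62 [260.3, 56.2]
scene isolator_handle 0.61 [292.5, 172.5]
scene isolator_hasp 0.86 [309.8, 131.9]
scene (array([ 0.462, -0.215,  0.177,  1.617,  1.548]), np.float32(18.909878))
[ 0.548 -0.449  0.226] [-0.7    0.281 -0.349] [ 0.003  0.     0.004 -0.007  0.002  0.002  0.   ] 13.3167
```

View pics/c2.png

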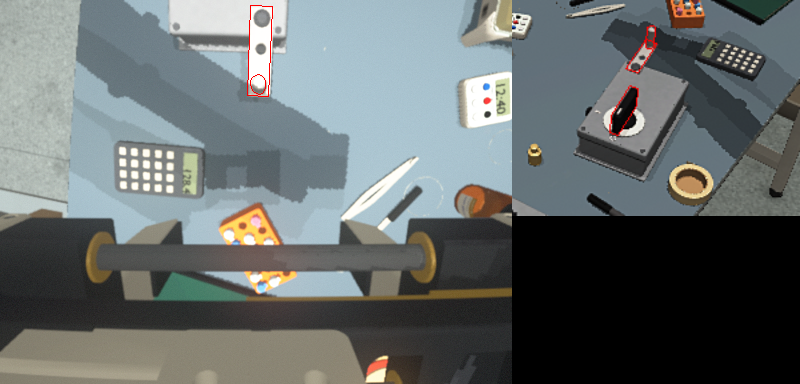

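The wrist view shows the hasp fully out, with its post at px (258,84). The scene view shows the bar at off. Both match the 1.57 overlay, and the arm is clear of everything.

```bash
python3 -c "
from cell import *
print(sign_off())"
```

```text
the job is handed in; nothing more can be done
None
```

The job is handed in at about 13 s of the 48 s allowed: the handle is fully at off, the hasp was then swung fully out, and the dial was never touched; sign-off returned no verdict.

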